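# Set a click-stop reflectance stage to 45 degrees and hang the white tile on it

## Task

Set up the reflectance bench for a 45-degree white reading. Turn its click-stop stage, now parked facing away, until the leaning plate rests in the click three clicks (15 degrees each) round from facing the lamp, on the robot's side of the lamp (anticlockwise seen from above). Have the white-tile carrier hanging on that plate, centred and fully home, its angled rear strip dropped behind the plate's cleat; set it on gently, never knock it over, and leave the beaker, the wash bottle and the tube rack beside the work where they stand.

Things in the scene. Friction and masses are not known exactly. Their poses are not given: they have to be found in the camera images.
- stage (a joint): Stage angle (rad) about its upright axis. 0: plate faces the lamp; positive (anticlockwise from above) brings it from the lamp round to the robot's side. A spring ball clicks into a scalloped disc every 0.262 rad, one click exactly at 0; about 0.4 N m leaves a click, and when let go it springs into the nearest. Range -2.6 to 2.6; starts in a click from about -1.8 to -0.8.
- turn_grip (a point): Point on the swivel axis near the top of the stage's upright aluminium spine, 172 mm above the bench, 20 mm below the spine's flat top. The spine is 16 mm thick along this point's x (level, the way the plate faces) and 36 mm wide along y, both faces free for the upper 40 mm; z up. Turns with the stage. The lamp, 145 mm high, stands 160 to 265 mm from the axis.
- plate (a point): Black plate on the stage, 100 mm wide, leaning back 15 degrees. Origin: in its front face, mid-width, 50 mm above the bench, 44 mm in front of the swivel axis; x straight out of the face (15 degrees upward), y along its width, z up along the face (top edge at 105 mm). With the carrier home, its back is parallel to the plate, its heel touches the face at z = 8 mm and its front looks along x.
- cleat (a point): Upper free edge of the cleat, mid-width: a steel strip 80 mm wide, 4 mm thick, that rises out of the plate's face at 45 degrees, from z = 55 mm at the face to this edge 12 to 14 mm out at z = 67 mm (plate's frame). The carrier's strip drops into the wedge between it and the face. Axes as plate.
- carrier_grip (a point): Middle of the black grip on top of the white-tile carrier, 128 mm above its underside; the grip is 40 mm wide along y, 14 mm thick along x, 45 mm high. Axes of the carrier: x to its rear, y along its width, z up. It starts standing upright on the bench; 90 mm wide, 150 mm high, 76 mm deep at the foot, 0.25 to 0.46 kg, a 64 mm white tile on its front.
- carrier_strip (a point): Lower tip of the carrier's angled rear strip, mid-width: 29 mm behind and 74 mm below the middle of the grip, above the heel. The strip, 66 mm wide, 4 mm thick, slopes from the carrier's back (16 mm farther forward) at 45 degrees down to this tip. Raised 12 mm or more along the plate from home, it clears the cleat. Axes as carrier_grip.
- carrier_heel (a point): Rear lower edge of the carrier's foot (its heel), mid-width: 30 mm behind and 128 mm below the middle of the grip, in the carrier's axes. Axes as carrier_grip.
- beaker_a: Loose glass beaker, 82 mm wide and 84 mm high, right of the instrument; origin under its centre. To be left alone.
- bottle_a: Loose white wash bottle, 68 mm wide and 154 mm high, beyond the lamp; origin under its centre. To be left alone.
- rack_a: Loose white tube rack, 186 x 62 mm and 66 mm high, to the right; origin under its centre. To be left alone.
Mind the look-alikes: they are no part of the job. Leave any purple look-alike of the part that bears carrier_grip alone.

How it is judged:
At the end, for the whole second after the job is handed in: The stage rests in the click at 45 degrees (0.785 rad, within 0.05), and the carrier hangs home on the plate: its heel within 4 mm of x = 0, 10 mm of y = 0 and 4 mm of z = 8 mm in the plate's frame, and its axes within 0.06 rad of the plate's (value of joint stage between 0.735 and 0.835 rad and x of carrier_heel in the frame of plate between -0.004 and 0.004 m and y of carrier_heel in the frame of plate between -0.01 and 0.01 m and z of carrier_heel in the frame of plate between 0.004 and 0.012 m and angle between the z axis of carrier_grip and the z axis of plate, either way round below 0.06 rad and angle between the x axis of carrier_grip and the x axis of plate, either way round below 0.06 rad); the robot touches nothing.
It fails at once if the carrier is tipped over or dropped on its side (angle between carrier_grip's own z axis and vertical above 0.9 rad).
It fails at once if the carrier is dropped or banged onto the stage (over 60 N) (contact force between carrier and stage above 60 N).
It fails at once if the beaker, the wash bottle or the tube rack is pushed more than 40 mm (distance of any of beaker_a, bottle_a, rack_a from where it was at the start of the episode above 0.04 m).
It also fails if it takes over 67 s, if anything falls off the work surface, if the arm or the gripper's body presses on something with over 40 N, if the wrist force passes 120 N, or if a joint passes its speed limit or range.

## Robot

A 6-joint arm with a two-finger parallel gripper is mounted at the origin on a cart in front of the work surface, level with it; the furniture and walls round the work are solid. World frame = base frame: x ahead of the robot, y to its left, z up, the work surface at z = 0. Lengths are in m, angles in rad, forces in N, time in s.
With the tool pointing down it reaches from about 0.25 to 0.775 m from the base axis. Payload 8.9 kg.
Tool frame: the origin (TCP) lies on the centre line of the jaws, within the pads' length; the fingertips stand 11 mm ahead of it and the grasp point (between the pads) lies 8 mm behind it; z points along the fingers, y is the line along which they close (so a half turn about z gives the same grasp; the last joint's range is limited). The gripper opens to 85 mm and grips with 20 to 120 N. Pads are 22 mm wide; open, the fingers measure 114 mm over their backs; the gripper's body (76 mm by 85 mm) begins 54 mm behind the grasp point. The pads swing forward as they close: fully open they stand 13 mm farther back than shut.
Start: joints at [1.171, 0.291, -0.153, 1.127, 0, 1.431], TCP at [0.135, 0.507, 0.242] pointing down, gripper open.
Joint ranges: [-2.52, 2.52], [-0.91, 1.74], [-1.3, 1.37], [-1.96, 2.02], [-1.52, 1.47], [-3.14, 3.14]. Speed limits (rad/s): [2.22, 2.22, 2.79, 3.14, 3.14, 3.14].

## Interface

Orientations are given as a unit quaternion [x, y, z, w].
In Python, from cell import status, snapshot, robot gives the robot as it stands.
- The arm moves only by the tool send_rows, never from a script. Its argument "commands" is a list of rows, each a list of 5 numbers: the closure, from -1 (fully open) to 1 (shut), so that 0 is half open, then the shift along the tool's x, y, z in units of 30 mm (1.0 is 30 mm), then the turn about the tool's z in degrees. A call has 1 to 20 rows; each row shifts and turns the commanded pose from where the row before left it, along the tool's axes as they then stand; what a row does not reach is not made up. A row lasts 1/8 s, in which the tool goes at most 62.5 mm and 10.7 degrees, less where a joint would pass 70% of its speed; a pose out of reach is approached as far as the arm can. A call is refused whole if a number of a shift passes 1 or a number of a turn 10.7, either way. A call with a gripper value outside its range is refused whole. The fingers move at their own pace and stop on an object; "force" is the grip in N (left out, the last holds). Time passes only in rows, so rows that do not move let the fingers close. It gives the time, the measured TCP pose, the force, the opening and the grip force at its end, in the units of the state.
- status.state(): the state, without advancing time (a new reading comes with each control period).
- snapshot(name): name is "scene" or "top" or "wrist"; returns a dict with "image" (480x640x3 uint8, red, green, blue), "vfov" (degrees; the focal length in pixels is half the picture's height over the tangent of half this angle, whatever the lens; pixels are square), "cx", "cy" (the principal point, pixels), "rvec" (rotation vector, rad) and "tvec" (3), from world to camera coordinates, as OpenCV has them. Camera axes: x right, y down, z forward; pixel columns grow to the right and rows downward; lengths in m; the calibration is good to about 2 mm. A picture is of the moment at which its call begins. There is no depth.
- robot.finish_job(): hands the job in; it is judged then, once.
The state is a dict: "time_s": time; "joint_pos": joint angles; "dq": joint speeds; "joint_torque": joint torques, N m; "position": TCP position; "tcp_rot": TCP orientation; "wrist_force": force on the tool from outside, world axes, zero at the start; "torque": the same for the moment, N m; "opening": finger opening in m; "grip_force": force on a finger pad.
Only numpy, scipy, OpenCV 4.12 (cv2) and the standard library are available. Lean on these libraries where they do the work, as an engineer would, in place of code of your own. Each camera call takes 0.05 s, during which the arm holds its last target. There are 200 camera calls.

## Working session

There is one attempt and no reset: what is moved stays moved. The work goes in short steps, Python scripts to look and compute and a tool call to move; the robot and the scene stay as the last step left them, time stands still between calls to the robot, and variables do not carry over. Pictures are saved under pics/ and viewed, at most 10 in all, crops included, and the job is handed in when it is done.

Besides the shell and the picture viewer there is one more tool, called after "Request:" as a command line: name --pt "numbers of a row" for each row, then --argument value for the rest. send_rows: Moves the arm, as the interface text tells. Its arguments: {"type":"object","properties":{"commands":{"type":"array","items":{"type":"array","items":{"type":"number"}}},"force":{"type":"number"}},"required":["commands"]}

```bash
mkdir -p pics
cat > h.py <<'E'
import numpy as np,cv2,pickle
from cell import status,snapshot,robot
def snap(n,f):
    s=snapshot(n); pickle.dump(s,open(f'pics/{f}.pkl','wb')); cv2.imwrite(f'pics/{f}.png',s['image'][:,:,::-1]); return s
def load(f): return pickle.load(open(f'pics/{f}.pkl','rb'))
def cam(s):
    R=cv2.Rodrigues(np.array(s['rvec'],float))[0]; t=np.array(s['tvec'],float).reshape(3); f=240/np.tan(np.radians(s['vfov'])/2); return R,t,f
def proj(s,P):
    R,t,f=cam(s); p=np.atleast_2d(P)@R.T+t; return np.c_[s['cx']+f*p[:,0]/p[:,2],s['cy']+f*p[:,1]/p[:,2]]
def ray(s,u,v):
    R,t,f=cam(s); d=R.T@np.array([(u-s['cx'])/f,(v-s['cy'])/f,1]); return -R.T@t,d
def atz(s,u,v,z):
    o,d=ray(s,u,v); return o+d*(z-o[2])/d[2]
E
python3 - <<'E'
from h import *
for n in('scene','top'):
    s=snap(n,n+'0'); print(n,s['vfov'],s['cx'],s['cy'],-cam(s)[0].T@cam(s)[1])
a=cv2.imread('pics/scene0.png');b=cv2.imread('pics/top0.png')
print(status.state())
E
```

```text
scene 55.64189865523015 320.47695124264516 239.72929778440343 [-0.02751963 -0.69061393  0.87245206]
top 54.39002586017377 313.0291631507162 238.45449122739373 [ 0.35112469 -0.00519082  1.59997691]
{'time_s': 0.1, 'joint_pos': array([ 1.17066453e+00,  2.91236658e-01, -1.54050433e-01,  1.12671043e+00,
       -1.05314762e-05,  1.43152322e+00]), 'dq': array([ 0.00024102, -0.00309356,  0.00129359, -0.00168873, -0.00048454,
       -0.00033139]), 'joint_torque': array([ 1.50387670e-03, -5.37982213e+01,  3.31916356e+01,  9.42863437e-03,
       -1.39645072e-04, -2.09476852e-06]), 'position': array([0.13523681, 0.50688311, 0.24178328]), 'tcp_rot': array([ 1.30059828e-01,  9.91505966e-01, -5.80288119e-04, -1.54950351e-04]), 'wrist_force': array([-0.53782992,  0.58369687,  0.38937079]), 'torque': array([ 0.0044717 , -0.0136048 , -0.00732238]), 'grip_force': 0.0, 'opening': 0.08521891419205369}
```

View pics/scene0.png

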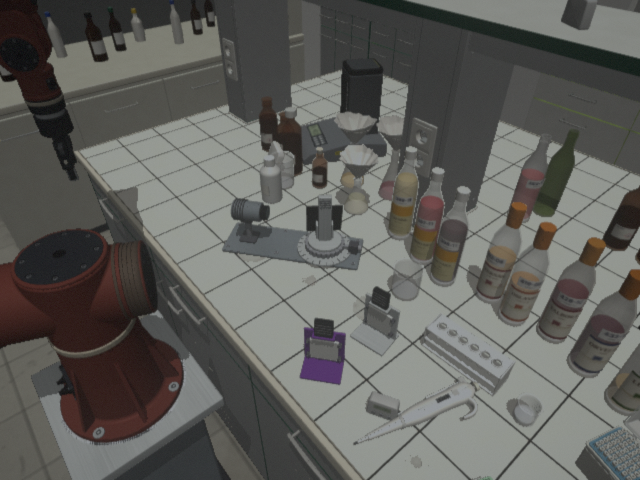

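View pics/top0.png

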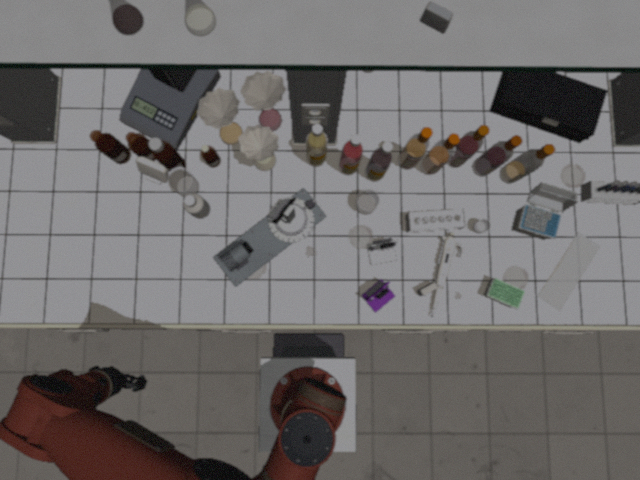

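Look-alikes for the carrier: the white/grey carrier at scene (378,322), top (381,250), and the purple one at scene (323,352), top (377,295). The description calls for a white tile and isn't purple, so I choose the one at (378,322). The stage is at scene (325,240), with the lamp at (250,220). The next picture is a close crop to check.

Run:
```python
from h import *
a=cv2.imread('pics/scene0.png');b=cv2.imread('pics/top0.png')
def crop(i,x,y,w,h,k): return cv2.resize(i[y:y+h,x:x+w],None,fx=k,fy=k,interpolation=cv2.INTER_CUBIC)
o=np.vstack([np.hstack([crop(a,335,280,80,60,5),crop(a,285,190,80,80,5)[:300]]),np.hstack([crop(b,350,225,80,60,5),crop(b,250,185,80,60,5)])])
cv2.imwrite('pics/c1.png',o)
for n,u,v,z in [('top',381,243,.15),('scene',380,293,.15),('scene',325,200,.192),('top',289,212,.192),('top',291,223,.03),('top',237,255,.1),('scene',250,210,.1),('top',361,237,0.04),('top',367,202,.04),('scene',405,281,.04)]:
    print(n,u,v,z,atz(load(n+'0'),u,v,z).round(3))
```

```text
top 381 243 0.15 [ 0.52  -0.228  0.15 ]
scene 380 293 0.15 [ 0.508 -0.254  0.15 ]
scene 325 200 0.192 [0.603 0.042 0.192]
top 289 212 0.192 [0.609 0.058 0.192]
top 291 223 0.03 [0.601 0.059 0.03 ]
top 237 255 0.1 [0.485 0.229 0.1  ]
scene 250 210 0.1 [0.491 0.24  0.1  ]
top 361 237 0.04 [ 0.553 -0.178  0.04 ]
top 367 202 0.04 [ 0.673 -0.2    0.04 ]
scene 405 281 0.04 [ 0.669 -0.199  0.04 ]
```

View pics/c1.png

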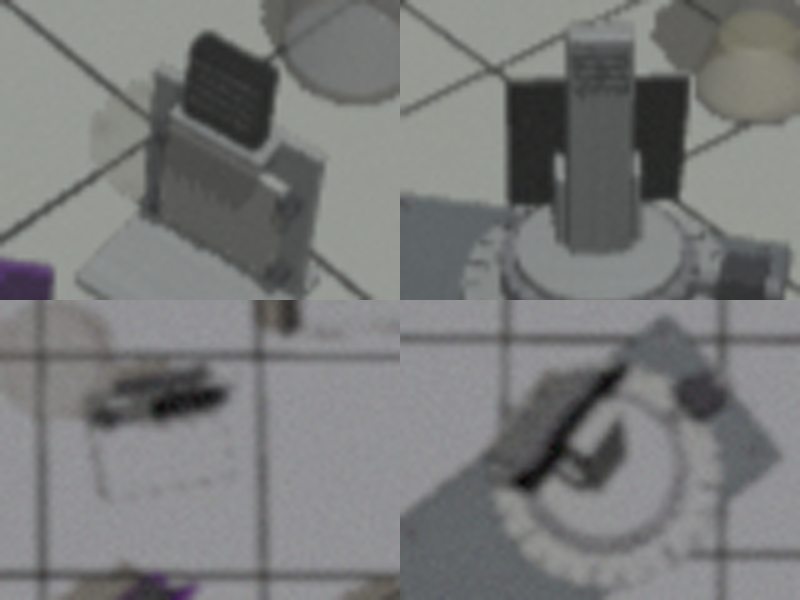

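The crop confirms it. The white-tile carrier has its grip at about scene (381,298), a white foot facing the robot, and a rotation of about +12°. The plate faces up-left in the top view, about 75° clockwise of the lamp. I'll hover over the stage spine.

Request:
send_rows --pt "-1 -0.5 -0.27 -0.9 0" --pt "-1 -1 -0.56 -0.4 0" --pt "-1 -1 -0.56 -0.4 0" --pt "-1 -1 -0.56 -0.2 0" --pt "-1 -1 -0.56 0 0" --pt "-1 -1 -0.56 0 0" --pt "-1 -1 -0.56 0 0" --pt "-1 -1 -0.56 0 0" --pt "-1 -1 -0.56 0 0" --pt "-1 -1 -0.56 0 0" --pt "-1 -1 -0.56 0 0" --pt "-1 -1 -0.56 0 0" --pt "-1 -1 -0.56 0 0" --pt "-1 -1 -0.56 0 0" --pt "-1 -1 -0.56 0 0" --pt "-1 -1 -0.56 0 0" --pt "-1 -1 -0.56 0 0" --pt "-1 -1 -0.56 0 0" --pt "-1 -1 -0.56 0 0" --pt "-1 -0.5 -0.26 0 0"

```text
time_s: 2.6
position: [0.6047, 0.0516, 0.2986]
tcp_rot: [0.131, 0.991, -0.0, -0.001]
wrist_force: [0.2, -0.5, -0.1]
opening: 0.085
grip_force: 0.0
```

Run:
```python
from h import *
s=snap('wrist','w1'); print(s['vfov'],(-cam(s)[0].T@cam(s)[1]).round(3)); st=status.state(); print(st['time_s'],st['position'],st['tcp_rot'])
for y in (45,50,55): pass
```

```text
67.81666329384251 [0.524 0.074 0.431]
2.65 [0.60551558 0.05079546 0.29845134] [ 1.30863317e-01  9.91400359e-01 -2.61237444e-04 -2.27702466e-04]
```

View pics/w1.png

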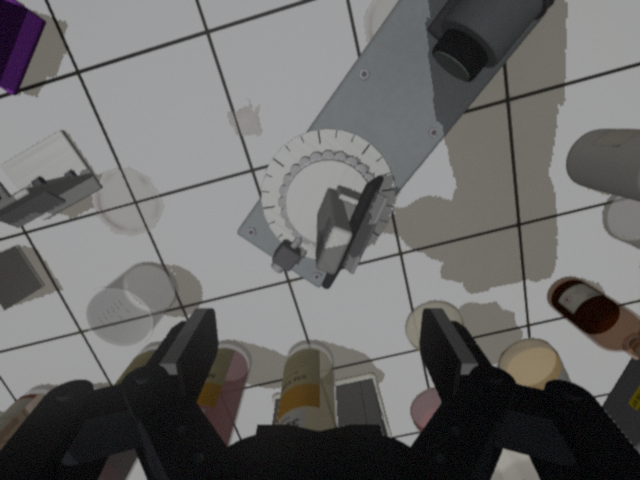

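The wrist view shows the spine top at about (335,250), the disc centred at about (330,198), the lamp at upper right, and the carrier at left (50,180). Next is an enlarged crop.

Run:
```python
from h import *
s=load('w1'); i=cv2.imread('pics/w1.png')
cv2.imwrite('pics/c2.png',cv2.resize(i[120:300,230:470],None,fx=3.33,fy=3.33,interpolation=cv2.INTER_CUBIC))
P=lambda u,v,z:atz(s,u,v,z)
for a,b in [((240,232),(405,0)),((322,287),(548,5))]:
    A=P(*a,.012);B=P(*b,.012);d=B-A;print(A.round(3),B.round(3),np.degrees(np.arctan2(d[1],d[0])))
print('disc',P(330,198,.03),'top',P(336,250,.192))
t=load('top0')
for a,b in [((215,257),(303,190)),((238,284),(326,212))]:
    d=atz(t,*b,.012)-atz(t,*a,.012);print(np.degrees(np.arctan2(-d[1],-d[0])))
```

```text
[ 0.63  -0.054  0.012] [0.44  0.188 0.012] 128.16568152542135
[0.729 0.024 0.012] [0.482 0.327 0.012] 129.21299809489076
disc [0.61334032 0.06439089 0.03      ] top [0.61504263 0.06309692 0.192     ]
128.16814589811102
129.84920956770202
```

View pics/c2.png

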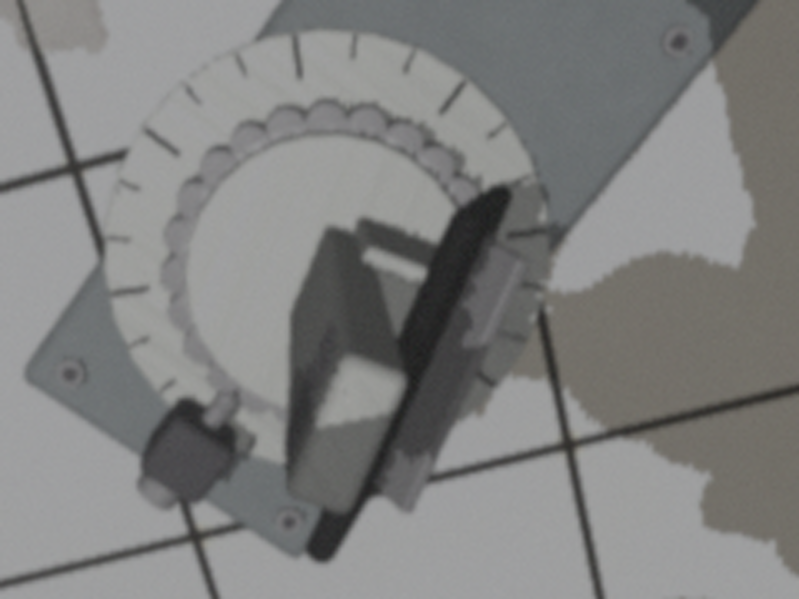

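Run:
```python
from h import *
s=load('w1')
C=np.array([atz(s,230+u/3.333,120+v/3.333,.192) for u,v in [(340,355),(407,375),(352,515),(290,495)]])
print(C.round(4),C.mean(0))
for a,b in [(0,3),(1,2),(0,1),(3,2)]:
    d=C[b]-C[a];print(np.linalg.norm(d),np.degrees(np.arctan2(d[1],d[0])))
# carrier approx from wrist not yet
```

```text
[[0.5973 0.0647 0.192 ]
 [0.6052 0.0773 0.192 ]
 [0.6336 0.0581 0.192 ]
 [0.6254 0.0462 0.192 ]] [0.61538502 0.06157315 0.192     ]
0.03368536557552166 -33.274373205906656
0.03422368978075507 -33.986984686378115
0.014873445898834988 57.672231358504725
0.014448682501102064 55.575727631887545
```

Request:
send_rows --pt "-1 -0.2 0.45 0 0" --pt "-1 0 0 0 10.25" --pt "-1 0 0 0 10.25" --pt "-1 0 0 0.9 0" --pt "-1 0 0 1 0" --pt "-1 0 0 1 0" --pt "-1 0 0 0.8 0" --pt "-1 0 0 0.5 0" --pt "-0.3 0 0 0 0" --pt "0.3 0 0 0 0" --pt "1 0 0 0 0" --pt "1 0 0 0 0" --pt "1 0 0 0 0" --pt "1 0 0 0 0" --force 50

```text
time_s: 4.4
position: [0.6124, 0.0622, 0.1744]
tcp_rot: [0.305, 0.952, -0.002, -0.0]
wrist_force: [-7.4, -8.5, 9.4]
opening: 0.0154
grip_force: 50.2
```

Request:
send_rows --pt "1 0 -0.06 0 0" --pt "1 0 0 0 -6" --pt "1 0 0 0 -8" --pt "1 0 0 0 -8" --pt "1 0 0 0 -8" --pt "1 0 0 0 -10" --pt "1 0 0 0 -10"

```text
time_s: 5.28
position: [0.6117, 0.0591, 0.1744]
tcp_rot: [-0.128, 0.992, -0.003, -0.001]
wrist_force: [-6.9, -19.6, 10.7]
opening: 0.0151
grip_force: 50.0
```

Request:
send_rows --pt "1 0.04 -0.06 0 0" --pt "1 0 0 0 -10" --pt "1 0 0 0 -10" --pt "1 0 0 0 -10" --pt "1 0 0 0 -10" --pt "1 0 0 0 -10" --pt "1 0 0 0 -10" --pt "1 0 0 0 -10" --pt "1 0 0 0 0" --pt "1 0 0 0 0"

```text
time_s: 6.52
position: [0.6149, 0.0562, 0.1744]
tcp_rot: [-0.671, 0.741, -0.005, -0.0]
wrist_force: [12.0, -19.8, -4.1]
opening: 0.015
grip_force: 49.6
```

Request:
send_rows --pt "0.6 0 0 0 0" --pt "0.2 0 0 0 0" --pt "-0.5 0 0 0 0" --pt "-1 0 0 0 0" --pt "-1 0 0 -0.5 0" --pt "-1 0 0 -1 0" --pt "-1 0 0 -1 0" --pt "-1 0 0 -1 0" --pt "-1 0 0 -1 0" --pt "-1 0 0 -0.4 0"

```text
time_s: 7.78
position: [0.6122, 0.0608, 0.323]
tcp_rot: [-0.673, 0.74, -0.001, 0.001]
wrist_force: [0.9, 0.4, -0.5]
opening: 0.0854
grip_force: 0.0
```

Request:
send_rows --pt "-1 0.6 0.14 0 0" --pt "-1 1 0.24 0 0" --pt "-1 1 0.24 0 0" --pt "-1 1 0.24 0 0" --pt "-1 1 0.24 0 0" --pt "-1 1 0.24 0 0" --pt "-1 1 0.24 0 0" --pt "-1 1 0.24 0 0" --pt "-1 1 0.24 0 0" --pt "-1 1 0.24 0 0" --pt "-1 0.5 0.1 0 0" --pt "-1 0 0 0 10" --pt "-1 0 0 0 10" --pt "-1 0 0 0 10" --pt "-1 0 0 0 10" --pt "-1 0 0 0 10" --pt "-1 0 0 0 10" --pt "-1 0 0 0 10" --pt "-1 0 0 0 2.8"

```text
time_s: 10.15
position: [0.5107, -0.2338, 0.3196]
tcp_rot: [-0.101, 0.995, 0.0, -0.0]
wrist_force: [-0.4, 0.2, 0.2]
opening: 0.085
grip_force: 0.0
```

Run:
```python
from h import *
s=snap('wrist','w2');snap('top','top2');st=status.state(); print(st['time_s'],st['position'],st['tcp_rot'],st['joint_pos'].round(2))
```

```text
10.25 [ 0.51077531 -0.23382547  0.31972387] [-1.02259169e-01  9.94757640e-01  3.72965486e-04 -4.01709229e-04] [-0.56  0.34  0.11  1.35  0.   -0.76]
```

View pics/w2.png

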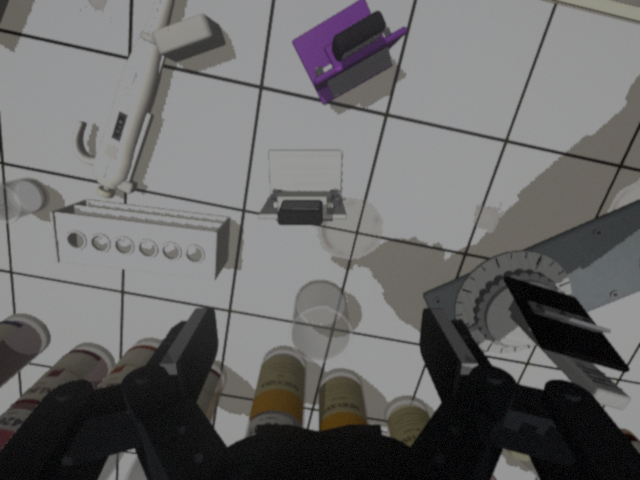

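The grip is at about (300,212) and aligned with the image axes. The stage plate now faces up-left towards the robot. I'll enlarge both.

Run:
```python
from h import *
i=cv2.imread('pics/w2.png')
c=lambda i,x,y,w,h,k:cv2.resize(i[y:y+h,x:x+w],None,fx=k,fy=k,interpolation=cv2.INTER_CUBIC)
cv2.imwrite('pics/c3.png',np.hstack([c(i,255,140,95,95,6)[:480,:360*2][:, :480],c(i,440,240,200,180,2)[:360].copy() if 0 else cv2.copyMakeBorder(c(i,475,260,160,160,2),0,250,0,0,cv2.BORDER_CONSTANT)[:480,:320]]))
```

```text
(no output)
```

View pics/c3.png

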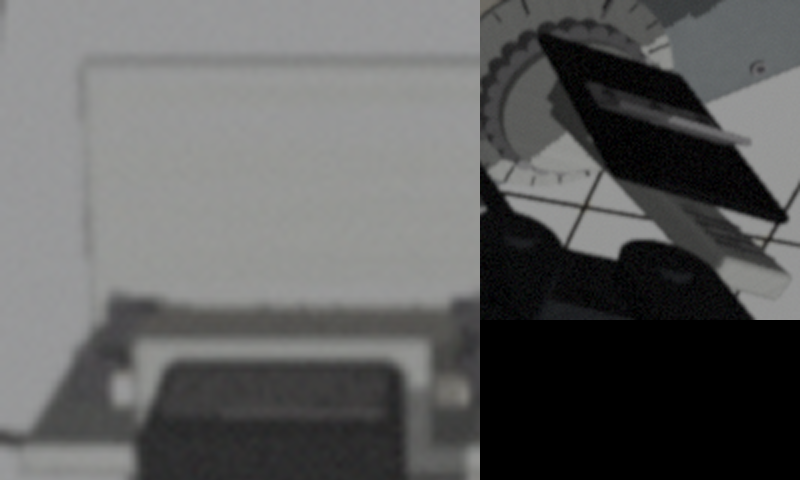

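Run:
```python
from h import *
s=load('w2')
yaw=lambda d:np.degrees(np.arctan2(d[1],d[0]))
g=atz(s,300.4,217.7,.15);print('grip',g)
a,b=atz(s,270,150,.006),atz(s,342,150,.006);print('foot',a,b,yaw(a-b))
for z in(.105,.151):
    a,b=atz(s,541,350,z),atz(s,628.5,370,z);print('topedge',z,a.round(4),b.round(4),np.linalg.norm(a-b),yaw(b-a))
# model prediction: home geometry for axis & yaw
for ax in [(.6135,.0600)]:
  for y in (173,174.5,176):
    c,n=np.cos(np.radians(y)),np.sin(np.radians(y)); X=np.array([c,n,0]);Y=np.array([-n,c,0]);A=np.array([*ax,0])
    t=np.radians(15);px=X*np.cos(t)+[0,0,np.sin(t)];pz=-X*np.sin(t)+[0,0,np.cos(t)];o=A+X*.044+[0,0,.05]
    pts=[o+pz*.105-Y*.05*k for k in(-1,1)]+[o+px*.013+pz*.067-Y*.04*k for k in(-1,1)]
    print(y,proj(s,pts).round(1).tolist(),'\n top', proj(load('top2'),pts).round(1).tolist())
    print(' griphome',(o+px*.03+pz*.136).round(4))
```

```text
grip [ 0.51493899 -0.24751442  0.15      ]
foot [ 0.47934223 -0.29854693  0.006     ] [ 0.46181488 -0.21265087  0.006     ] -78.4669558614931
topedge 0.105 [0.6279 0.0536 0.105 ] [0.6336 0.1659 0.105 ] 0.11246966171280737 87.09328744581113
topedge 0.151 [0.6015 0.0134 0.151 ] [0.6064 0.1109 0.151 ] 0.09756011972197967 87.09328744581117
173 [[544.6, 341.1], [631.2, 367.6], [544.9, 307.8], [609.9, 328.4]] 
 top [[304.2, 220.3], [272.6, 216.3], [300.3, 228.4], [275.5, 225.3]]
 griphome [0.576  0.0646 0.1891]
174.5 [[543.6, 342.0], [631.6, 366.5], [543.5, 308.4], [609.6, 327.4]] 
 top [[304.3, 219.9], [272.7, 216.7], [300.6, 228.1], [275.8, 225.7]]
 griphome [0.5759 0.0636 0.1891]
176 [[542.5, 343.0], [631.9, 365.3], [542.2, 309.0], [609.3, 326.4]] 
 top [[304.5, 219.5], [272.8, 217.1], [301.0, 227.8], [276.1, 226.0]]
 griphome [0.5758 0.0626 0.1891]
```

Request:
send_rows --pt "-1 -0.04 -0.47 0 0" --pt "-1 0 0 1 0" --pt "-1 0 0 1 0" --pt "-1 0 0 1 0" --pt "-1 0 0 1 0" --pt "-1 0 0 1 0" --pt "-1 0 0 1 0" --pt "-1 0 0 0.5 0" --pt "-0.5 0 0 0 0" --pt "0 0 0 0 0" --pt "0.3 0 0 0 0" --pt "0.6 0 0 0 0" --pt "1 0 0 0 0" --pt "1 0 0 0 0" --pt "1 0 0 0 0" --force 25

```text
time_s: 12.12
position: [0.516, -0.2484, 0.1265]
tcp_rot: [-0.102, 0.995, -0.001, 0.001]
wrist_force: [0.4, -1.8, 5.3]
opening: 0.0396
grip_force: 29.0
```

Request:
send_rows --pt "1 0 0 -0.3 0" --pt "1 0 0 -0.6 0" --pt "1 0 0 -0.8 0" --pt "1 0 0 -0.8 0" --pt "1 0 0 -0.8 0" --pt "1 0 0 -0.7 0" --pt "1 0 0 -0.4 0" --pt "1 0 0 0 4" --pt "1 0 0 0 5" --pt "1 0 0 0 5" --pt "1 0 0 0 3.2" --pt "1 0 0 0 0"

```text
time_s: 13.62
position: [0.5149, -0.2474, 0.257]
tcp_rot: [0.047, 0.999, 0.0, -0.0]
wrist_force: [-0.6, 0.5, -2.3]
opening: 0.0395
grip_force: 28.0
```

Request:
send_rows --pt "1 0.04 0.3 0 0" --pt "1 0.06 0.6 0 0" --pt "1 0.08 0.8 0 0" --pt "1 0.08 0.9 0 0" --pt "1 0.08 0.9 0 0" --pt "1 0.08 0.9 0 0" --pt "1 0.08 0.9 0 0" --pt "1 0.08 0.9 0 0" --pt "1 0.08 0.9 0 0" --pt "1 0.08 0.9 0 0" --pt "1 0.08 0.9 0 0" --pt "1 0.08 0.7 0 0" --pt "1 0.06 0.6 0 0" --pt "1 0.04 0.34 0 0" --pt "1 0 0 0 0" --pt "1 0 0 0 0"

```text
time_s: 15.62
position: [0.5153, 0.0696, 0.2573]
tcp_rot: [0.048, 0.999, -0.0, -0.0]
wrist_force: [-0.7, 0.2, -2.9]
opening: 0.0396
grip_force: 28.1
```

Run:
```python
from h import *
s=snap('wrist','w3');c=snap('scene','scene3');st=status.state(); print(st['time_s'],st['position'],st['tcp_rot'],st['wrist_force'])
i=c['image'][:,:,::-1]; j=i[110:290,210:410]
o=np.hstack([cv2.resize(s['image'][120:420,160:640,::-1],(480,300)), cv2.resize(j,(320,288))[:288] if 0 else cv2.copyMakeBorder(cv2.resize(j,(320,288),interpolation=cv2.INTER_CUBIC),0,12,0,0,cv2.BORDER_CONSTANT)])
cv2.imwrite('pics/c4.png',o)
```

```text
15.725 [0.51536243 0.06938077 0.25727443] [ 4.78708968e-02  9.98853528e-01 -7.40768446e-05 -1.91567799e-05] [-0.26781176  0.9749062  -3.55176597]
```

View pics/w3.png

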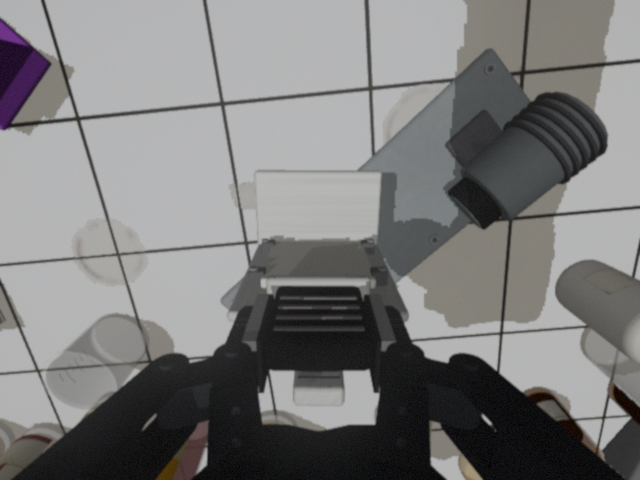

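The carrier hangs upright and is centred in the fingers. Its foot spans columns 256–381. The spine top shows behind it at columns 294–344, about row 395, square to the tool. I'll check its offset.

Run:
```python
from h import *
s=load('w3'); i=s['image'][365:410,285:352,::-1]
cv2.imwrite('pics/c5.png',cv2.resize(i,None,fx=10,fy=10,interpolation=cv2.INTER_CUBIC))
print(atz(s,319,390,.192),atz(s,319,404,.192), atz(s,300,390,.192))
```

```text
[0.60921601 0.06214007 0.192     ] [0.62122672 0.06099124 0.192     ] [0.60796029 0.04918446 0.192     ]
```

View pics/c5.png

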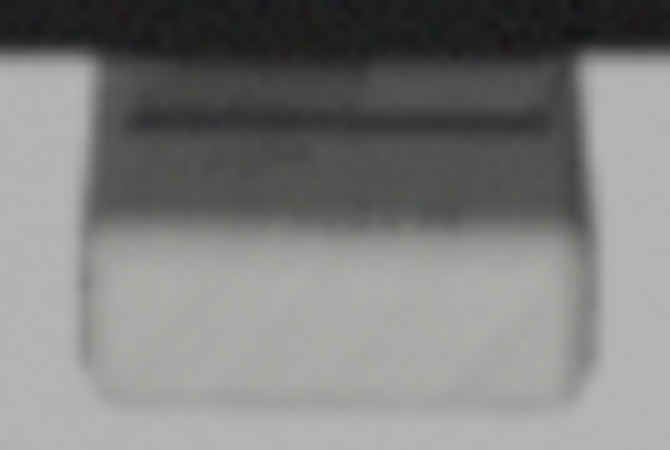

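Request:
send_rows --pt "1 0 0.06 0.3 0" --pt "1 0 0 0.5 0" --pt "1 0 0 0.5 0" --pt "1 0 0 0.4 0" --pt "1 0 0 0.1 0" --pt "1 -0.2 0 0 0" --pt "1 -0.2 0 0 0" --pt "1 -0.2 0 0 0" --pt "1 -0.2 0 0 0" --pt "1 -0.1 0 0 0" --pt "1 0 0 0 0" --pt "1 0 0 0 0"

```text
time_s: 17.23
position: [0.5421, 0.0692, 0.2033]
tcp_rot: [0.047, 0.999, 0.0, -0.0]
wrist_force: [0.1, -0.6, -2.7]
opening: 0.0393
grip_force: 28.0
```

Request:
send_rows --pt "1 -0.1 0 0 0" --pt "1 -0.1 0 0 0" --pt "1 -0.1 0 0 0" --pt "1 0 0 0 0" --pt "1 0 0 0 0"

```text
time_s: 17.85
position: [0.5511, 0.0684, 0.2032]
tcp_rot: [0.047, 0.999, -0.0, -0.0]
wrist_force: [-2.5, -0.2, -1.5]
opening: 0.0399
grip_force: 28.2
```

Request:
send_rows --pt "1 -0.1 0 -0.02 0" --pt "1 -0.1 0 -0.02 0" --pt "1 -0.1 0 -0.02 0" --pt "1 -0.1 0 -0.01 0" --pt "1 0 0 0 0"

```text
time_s: 18.48
position: [0.5636, 0.0671, 0.2054]
tcp_rot: [0.048, 0.999, -0.0, 0.0]
wrist_force: [-1.6, -1.5, -2.6]
opening: 0.0397
grip_force: 28.0
```

Request:
send_rows --pt "1 -0.1 0 -0.01 0" --pt "1 -0.1 0 -0.01 0" --pt "1 -0.1 0 0 0" --pt "1 -0.1 0 0 0" --pt "1 -0.1 0 0 0" --pt "1 0 0 0 0"

```text
time_s: 19.23
position: [0.5785, 0.0659, 0.206]
tcp_rot: [0.047, 0.999, 0.0, 0.0]
wrist_force: [-2.7, 1.0, -1.4]
opening: 0.0393
grip_force: 28.0
```

Run:
```python
from h import *
c=snap('scene','scene4');w=snap('wrist','w4');st=status.state();print(st['position'],st['wrist_force'])
a=cv2.resize(c['image'][120:280,220:380,::-1],(400,400),interpolation=cv2.INTER_CUBIC)
b=cv2.resize(w['image'][130:430,170:470,::-1],(400,400),interpolation=cv2.INTER_CUBIC)
cv2.imwrite('pics/c6.png',np.hstack([a,b]))
```

```text
[0.57843422 0.06584564 0.20603012] [-2.28613118 -0.19491571 -1.48386512]
```

View pics/c6.png

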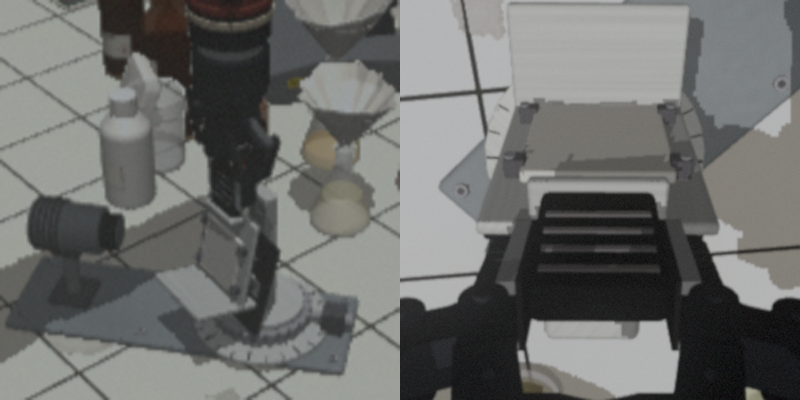

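Request:
send_rows --pt "1 -0.07 -0.06 0 0" --pt "1 -0.07 0 0 0" --pt "1 -0.07 0 0 0" --pt "1 0 0 0 0" --pt "1 0 0 0 0"

```text
time_s: 19.95
position: [0.5843, 0.0634, 0.2059]
tcp_rot: [0.047, 0.999, 0.0, -0.0]
wrist_force: [-2.9, 1.3, -3.0]
opening: 0.0395
grip_force: 27.8
```

Request:
send_rows --pt "1 -0.07 0 0 0" --pt "1 -0.07 0 0 0" --pt "1 0 0 0 0" --pt "1 0 0 0 0"

```text
time_s: 20.45
position: [0.5884, 0.063, 0.206]
tcp_rot: [0.047, 0.999, -0.0, -0.0]
wrist_force: [-3.2, 1.0, -2.4]
opening: 0.0394
grip_force: 27.8
```

Request:
send_rows --pt "1 -0.06 0 0 0" --pt "1 -0.06 0 0 0" --pt "1 0 0 0 0"

```text
time_s: 20.82
position: [0.5923, 0.0626, 0.2061]
tcp_rot: [0.048, 0.999, -0.0, 0.0]
wrist_force: [-4.9, 0.7, -0.1]
opening: 0.0397
grip_force: 27.8
```

Run:
```python
from h import *
w=snap('wrist','w5');st=status.state();print(st['position'],st['wrist_force'].round(2),st['torque'].round(3))
# vertical profiles through the tile/foot columns, compare with w4,w3
for f in('w3','w4','w5'):
    g=cv2.GaussianBlur(cv2.cvtColor(load(f)['image'],cv2.COLOR_RGB2GRAY),(0,0),1).astype(int)
    p=g[60:350,300:340].mean(1); d=np.diff(p); k=[(60+i,round(d[i],0)) for i in range(1,len(d)-1) if abs(d[i])>6 and abs(d[i])>=abs(d[i-1]) and abs(d[i])>abs(d[i+1])]
    print(f,k)
```

```text
[0.59223707 0.06260274 0.2060846 ] [-3.25  1.11 -0.91] [ 0.338  0.927 -0.02 ]
w3 [(91, np.float64(-20.0)), (95, np.float64(21.0)), (169, np.float64(-13.0)), (172, np.float64(10.0)), (238, np.float64(-17.0)), (277, np.float64(18.0)), (285, np.float64(-38.0)), (296, np.float64(16.0)), (299, np.float64(-20.0)), (305, np.float64(12.0)), (308, np.float64(-15.0)), (315, np.float64(11.0)), (319, np.float64(-14.0)), (326, np.float64(8.0)), (330, np.float64(-11.0))]
w4 [(130, np.float64(-12.0)), (134, np.float64(9.0)), (206, np.float64(-14.0)), (248, np.float64(-7.0)), (258, np.float64(10.0)), (261, np.float64(-8.0)), (265, np.float64(14.0)), (273, np.float64(-35.0)), (288, np.float64(13.0)), (292, np.float64(-18.0)), (300, np.float64(12.0)), (305, np.float64(-17.0)), (313, np.float64(10.0)), (318, np.float64(-15.0)), (327, np.float64(8.0)), (333, np.float64(-10.0))]
w5 [(107, np.float64(-13.0)), (110, np.float64(8.0)), (187, np.float64(-12.0)), (253, np.float64(-7.0)), (258, np.float64(13.0)), (267, np.float64(-36.0)), (283, np.float64(12.0)), (289, np.float64(-15.0)), (297, np.float64(13.0)), (303, np.float64(-17.0)), (312, np.float64(12.0)), (318, np.float64(-15.0)), (329, np.float64(8.0)), (335, np.float64(-10.0))]
```

Run:
```python
from h import *
s=load('w3'); T=np.array([.51536,.06938,.25727]); y=np.radians(84.51); Y=np.array([np.cos(y),np.sin(y),0]); F=np.array([-np.sin(y),np.cos(y),0])  # F: front dir (toward robot)
Z=np.array([0,0,1.])
for dz in (.008,.012):
  P=T+dz*Z
  for h in (0,.004):
    v=-(.1265+dz)+h
    print(dz,h,[(th,proj(s,P+F*(.046*np.cos(t)-v*np.sin(t))+Z*(v*np.cos(t)+.046*np.sin(t)))[0,1].round(1)) for th in(0,5,8,10,12,14,15,16,18) for t in [np.radians(th)]])
```

```text
0.008 0 [(0, np.float64(171.0)), (5, np.float64(155.2)), (8, np.float64(145.7)), (10, np.float64(139.2)), (12, np.float64(132.8)), (14, np.float64(126.2)), (15, np.float64(122.9)), (16, np.float64(119.6)), (18, np.float64(112.9))]
0.008 0.004 [(0, np.float64(171.8)), (5, np.float64(156.4)), (8, np.float64(147.0)), (10, np.float64(140.7)), (12, np.float64(134.4)), (14, np.float64(128.0)), (15, np.float64(124.7)), (16, np.float64(121.5)), (18, np.float64(115.0))]
0.012 0 [(0, np.float64(171.0)), (5, np.float64(154.7)), (8, np.float64(144.8)), (10, np.float64(138.2)), (12, np.float64(131.5)), (14, np.float64(124.7)), (15, np.float64(121.2)), (16, np.float64(117.8)), (18, np.float64(110.8))]
0.012 0.004 [(0, np.float64(171.8)), (5, np.float64(155.9)), (8, np.float64(146.2)), (10, np.float64(139.6)), (12, np.float64(133.0)), (14, np.float64(126.4)), (15, np.float64(123.0)), (16, np.float64(119.7)), (18, np.float64(112.9))]
```

Request:
send_rows --pt "1 0.03 0 0.1 0" --pt "1 0.03 0 0.1 0" --pt "1 0.03 0 0.1 0" --pt "1 0.03 0 0.1 0" --pt "1 0 0 0 0"

```text
time_s: 21.5
position: [0.5885, 0.063, 0.1936]
tcp_rot: [0.047, 0.999, -0.0, -0.0]
wrist_force: [-1.4, -1.2, -2.9]
opening: 0.0396
grip_force: 27.6
```

Request:
send_rows --pt "1 0.03 0 0.07 0" --pt "1 0.03 0 0.07 0" --pt "1 0 0 0 0"

```text
time_s: 21.88
position: [0.5868, 0.0631, 0.1897]
tcp_rot: [0.047, 0.999, -0.0, 0.0]
wrist_force: [0.1, 0.4, -2.8]
opening: 0.0393
grip_force: 27.6
```

Request:
send_rows --pt "1 0.07 0 0.03 0" --pt "1 0.07 0 0.03 0" --pt "1 0 0 0 0"

```text
time_s: 22.25
position: [0.5833, 0.0635, 0.1887]
tcp_rot: [0.048, 0.999, -0.0, 0.001]
wrist_force: [2.7, -0.4, 1.6]
opening: 0.0396
grip_force: 28.1
```

```bash
cat >> h.py <<'E'
def tilt(f):
    w=snap('wrist',f);st=status.state();print(st['time_s'],st['position'].round(4),st['wrist_force'].round(2))
    g=cv2.GaussianBlur(cv2.cvtColor(w['image'],cv2.COLOR_RGB2GRAY),(0,0),1).astype(int)
    p=g[80:180,300:340].mean(1); d=np.diff(p); print([(80+i,round(float(d[i]))) for i in range(1,98) if abs(d[i])>5 and abs(d[i])>=abs(d[i-1]) and abs(d[i])>abs(d[i+1])])
E
python3 -c "
from h import *
tilt('w6')"
```

```text
22.3 [0.5833 0.0635 0.1887] [ 3.15 -0.9   2.27]
[(114, -13), (117, 8)]
```

Request:
send_rows --pt "1 0.07 0 0.03 0" --pt "1 0.06 0 0.03 0" --pt "1 0 0 0 0"

```text
time_s: 22.68
position: [0.5809, 0.0637, 0.1877]
tcp_rot: [0.048, 0.999, -0.0, 0.003]
wrist_force: [8.3, -0.4, 6.3]
opening: 0.0398
grip_force: 28.7
```

```bash
python3 -c "
from h import *
tilt('w7')"
```

```text
22.725 [0.5809 0.0637 0.1877] [ 6.56 -1.56  7.69]
[(119, -13), (122, 8)]
```

Request:
send_rows --pt "1 0.02 0 0.03 0" --pt "1 0 0 0 0" --pt "0.05 0 0 0 0" --pt "0 0 0 0 0" --pt "-0.1 0 0 0 0" --pt "-0.3 0 0 0 0" --pt "-0.3 0 0 0 0"

```text
time_s: 23.6
position: [0.5778, 0.064, 0.1851]
tcp_rot: [0.047, 0.999, -0.0, -0.0]
wrist_force: [0.5, -0.1, -0.5]
opening: 0.0554
grip_force: 0.0
```

```bash
python3 -c "
from h import *
tilt('w8')"
```

```text
23.65 [0.5779 0.064  0.1852] [ 0.52  0.66 -0.08]
[(126, -13), (129, 8)]
```

Request:
send_rows --pt "-0.5 0 0 0 0" --pt "-0.5 0 0 -0.2 0" --pt "-0.5 0 0 -0.5 0" --pt "-0.5 0 0 -0.8 0" --pt "-1 0 0 -0.8 0" --pt "-1 0.3 0 -0.8 0" --pt "-1 0.6 0 -0.8 0" --pt "-1 0.6 0 -0.6 0" --pt "-1 0 0 0 0" --pt "-1 0 0 0 0"

```text
time_s: 24.9
position: [0.5336, 0.0682, 0.3203]
tcp_rot: [0.047, 0.999, -0.0, 0.0]
wrist_force: [0.7, -1.0, -0.9]
opening: 0.0851
grip_force: 0.0
```

Run:
```python
from h import *
w=snap('wrist','w9');snap('scene','s9');st=status.state();print(st['time_s'],st['position'].round(4))
A=np.array([.6145,.0616,0])
def pts(tilt,yaw=174.5,dx=0,dz=.008,dy=0):
    t=np.radians(15);y=np.radians(yaw);X=np.array([np.cos(y),np.sin(y),0]);Y=np.array([-np.sin(y),np.cos(y),0]);Z=np.array([0,0,1.])
    o=A+X*.044+Z*.05; px=X*np.cos(t)+Z*np.sin(t);pz=-X*np.sin(t)+Z*np.cos(t)
    H=o+px*dx+pz*dz+Y*dy; k=np.radians(tilt); f=X*np.cos(k)+Z*np.sin(k);u=-X*np.sin(k)+Z*np.cos(k)
    g=lambda a,b,c:H+f*a+Y*b+u*c
    return np.array([g(.076,-.045,0),g(.076,.045,0),g(.023,-.02,.15),g(.023,.02,.15),g(.037,-.02,.15),g(.037,.02,.15)]),A+X*.008+Z*.192
for tl in(12,15,18):
    P,S=pts(tl); print(tl,proj(w,P).round(1).tolist(),proj(w,S).round(1))
g=cv2.GaussianBlur(cv2.cvtColor(w['image'],cv2.COLOR_RGB2GRAY),(0,0),1).astype(int)
def ed(p,o): d=np.diff(p);return [(o+i,round(float(d[i]))) for i in range(1,len(d)-1) if abs(d[i])>6 and abs(d[i])>=abs(d[i-1]) and abs(d[i])>abs(d[i+1])]
print('col',ed(g[40:420,308:322].mean(1),40)); 
for r in (130,140,150,160): print(r,ed(g[r-2:r+3,180:460].mean(0),180))
for c in (280,300,320,340,360): print('c',c,ed(g[60:220,c-3:c+4].mean(1),60))
```

```text
25.0 [0.5334 0.0682 0.3196]
12 [[361.1, 164.4], [275.2, 164.3], [344.4, 297.5], [292.1, 297.5], [345.1, 282.9], [291.3, 282.9]] [[318.2 314.5]]
15 [[361.5, 165.7], [274.8, 165.7], [344.1, 306.2], [292.4, 306.2], [344.8, 292.7], [291.6, 292.7]] [[318.2 314.5]]
18 [[361.9, 167.3], [274.5, 167.3], [343.7, 314.4], [292.7, 314.4], [344.5, 302.0], [291.9, 302.0]] [[318.2 314.5]]
col [(78, -25), (81, 26), (166, -11), (170, 6), (213, -10), (248, 8), (251, -9), (258, -18), (315, 18), (380, -7), (393, -13), (396, 13), (406, 10), (411, -23)]
130 [(238, -27), (242, 26), (364, -27), (367, 20), (370, -8), (431, -11), (439, -8)]
140 [(240, -28), (243, 27), (357, -8), (359, -8), (437, -17), (451, -7)]
150 [(242, -25), (245, 27), (347, -10), (365, -8), (435, -16)]
160 [(243, -20), (246, 23), (337, -10), (427, -21)]
c 280 [(81, -27), (85, 27), (166, -11), (215, -9)]
c 300 [(79, -27), (83, 26), (166, -12), (169, 7), (213, -12)]
c 320 [(77, -28), (81, 25), (167, -10), (170, 6), (214, -11)]
c 340 [(75, -27), (79, 26), (157, -8), (169, 12), (213, -14)]
c 360 [(73, -19), (77, 20), (139, -9), (170, 10)]
```

Run:
```python
from h import *
w=load('w9');g=cv2.cvtColor(w['image'],cv2.COLOR_RGB2GRAY)
print(g[245:335,312:326].mean(1).round().astype(int).tolist())
print('rows for grip width',[(r,np.where(g[r,260:380]<45)[0][[0,-1]]+260) for r in (265,280,295,308)])
print('spine row',g[322,280:360].tolist())
print('w7/8 top profile', cv2.cvtColor(load('w3')['image'],cv2.COLOR_RGB2GRAY)[280:400,312:326].mean(1).round().astype(int).tolist())
```

```text
[94, 89, 84, 87, 99, 110, 110, 95, 81, 85, 95, 100, 96, 82, 57, 37, 32, 32, 32, 32, 33, 40, 46, 47, 40, 34, 33, 38, 46, 50, 44, 35, 32, 36, 44, 49, 47, 39, 34, 34, 37, 46, 51, 48, 38, 34, 34, 36, 35, 36, 37, 37, 38, 39, 39, 40, 40, 40, 41, 40, 44, 53, 62, 59, 63, 71, 74, 77, 77, 83, 100, 125, 142, 151, 156, 158, 158, 158, 157, 157, 156, 157, 156, 156, 154, 149, 152, 161, 165, 165]Traceback (most recent call last):
  File "<stdin>", line 4, in <module>
IndexError: index 0 is out of bounds for axis 0 with size 0
```

Run:
```python
from h import *
w=load('w9');g=cv2.cvtColor(w['image'],cv2.COLOR_RGB2GRAY)
ed=lambda p,o,th=10:[(o+i,int(d[i])) for d in [np.diff(cv2.GaussianBlur(p.astype(float).reshape(1,-1),(0,0),1).ravel())] for i in range(1,len(d)-1) if abs(d[i])>th and abs(d[i])>=abs(d[i-1]) and abs(d[i])>abs(d[i+1])]
for r in (270,300,318,325,172,190,200): print(r,ed(g[r-1:r+2,240:400].mean(0),240))
for a,b in ((296,315),(322,340)): print('spine front edge row',ed(g[305:330,a:b].mean(1),305))
# carrier features in w9, home model, vs dz/dx perturbation
import numpy as np
A=np.array([.6145,.0616,0])
def P(dx,dz,tl):
    t=np.radians(15);y=np.radians(174.5);X=np.array([np.cos(y),np.sin(y),0]);Z=np.array([0,0,1.]);k=np.radians(tl)
    H=A+X*.044+Z*.05+(X*np.cos(t)+Z*np.sin(t))*dx+(-X*np.sin(t)+Z*np.cos(t))*dz
    f=X*np.cos(k)+Z*np.sin(k);u=-X*np.sin(k)+Z*np.cos(k)
    return proj(w,[H+f*a+u*c for a,c in((.076,0),(.076,.006),(.037,.105),(.037,.15),(.023,.15))])[:,1].round(1)
for q in((0,.008,15),(.004,.008,15),(0,.012,15),(0,.016,15),(0,.008,17)): print(q,P(*q))
```

```text
270 [(262, 10), (267, -15), (295, -30), (342, 18), (369, 20), (374, 12)]
300 [(257, -18), (292, -21), (344, 35), (372, -26), (375, 26)]
318 [(268, -23), (272, 22), (288, -11), (297, 12), (339, 15), (373, -26), (376, 26)]
325 [(270, -24), (273, 24), (339, 12), (374, -24), (377, 25)]
172 [(245, -17), (248, 19), (363, -21), (373, 10)]
190 [(248, -28), (251, 27), (361, -21), (370, 11)]
200 [(250, -24), (253, 26), (360, -21), (369, 12)]
spine front edge row [(315, 16)]
spine front edge row [(315, 16)]
(0, 0.008, 15) [165.7 168.  256.6 292.7 306.2]
(0.004, 0.008, 15) [162.1 164.3 252.9 288.7 302.4]
(0, 0.012, 15) [167.3 169.6 259.5 296.4 309.9]
(0, 0.016, 15) [168.8 171.2 262.4 300.2 313.8]
(0, 0.008, 17) [166.8 169.3 260.9 299.  311.7]
```

```bash
python3 -c "
from cell import robot
print(robot.finish_job())"
```

```text
the job is handed in; nothing more can be done
None
```

The job is handed in at about 25 s: the stage is in the 45° click, and the final wrist image puts the white-tile carrier centred and home on the plate to within about 1 mm, with the robot clear; no verdict came back.

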